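Press the matching flask down onto the foot-stamping stand

TASK

Three round white flasks differ only in size; pick the middle-sized one, whose belly fits the ring of the sprung foot-stamping stand, and set it upright, foot down, in that ring. Push it down until the ring is fully at the bottom of its travel, so that the flask's foot is pressed into the sprung stamp pad below, and keep it pressed: finish while still holding it down, without letting go. Leave the other two flasks, the bowl, the mug and the brush where they are.

Things in the scene. Friction and masses are not known exactly. Their poses are not given: they have to be found in the camera images.
- flask_middle_center (a point): Centre, half-way up (55 mm above the underside), of a loose upright white ceramic flask 110 mm tall: ball-shaped belly 66 mm in diameter centred 29 mm up, flat foot 32 mm in diameter, closed cylindrical neck 26 mm in diameter from 59 to 110 mm up. z along the neck. THE ONE TO USE. About 0.13 to 0.25 kg.
- flask_small_center (a point): Centre, half-way up (47 mm above the underside), of a loose upright white ceramic flask 94 mm tall: ball-shaped belly 50 mm in diameter centred 22 mm up, flat foot 24 mm in diameter, closed cylindrical neck 26 mm in diameter from 43 to 94 mm up. z along the neck. Not wanted: it would fall through the ring. Leave it.
- flask_large_center (a point): Centre, half-way up (61 mm above the underside), of a loose upright white ceramic flask 122 mm tall: ball-shaped belly 80 mm in diameter centred 33 mm up, flat foot 44 mm in diameter, closed cylindrical neck 26 mm in diameter from 71 to 122 mm up. z along the neck. Not wanted: it would perch too high in the ring to reach the pad. Leave it.
- ring_seat (a point): Centre of the top face of the fixed stand's aluminium ring (54 mm hole, 76 mm outside, 8 mm thick); moves with it: 65 mm above the table at rest, 45 mm fully down. z up, y towards the two guide rods, 54 mm either side, 76 mm tall. Round grey base 140 mm in diameter. The middle flask rests with its belly on the hole's edge, its foot 10 mm below this point.
- ring (a joint): How far the ring is pushed down, m: 0 at rest, 0.020 at its bottom stop. Springs resist: about 4.5 N to start it moving, plus 0.45 N per mm, about 13 N at the stop. It springs back up when let go.
- pad (a joint): How far the round rubber stamp pad (40 mm in diameter, top 41 mm above the table at rest) in the stand's middle is pushed down, m: 0 at rest, 0.008 at its stop; spring 0.5 N per mm. The middle flask's foot meets it when the ring is about 0.014 down and has it about 0.006 down when the ring is at its stop; the whole push is then some 17 N less the flask's weight.
- bowl_rim (a point): Centre of the mouth of a loose blue bowl, 110 mm across, 60 mm tall: a bystander.
- mug_rim (a point): Centre of the mouth of a loose brown earthenware mug, 72 mm across, 85 mm tall: a bystander.
- brush_grip (a point): Grip of a loose glaze brush lying on the table: a bystander.

How it is judged:
By the outcome, as a careful person would: the job done as asked, in the order asked, and still so for the second after the job is handed in, while the arm keeps its last pose, push and grip.
It also fails if it takes over 38 s, if anything falls off the work surface, if the arm or the gripper's body presses on something with over 40 N, if the wrist force passes 120 N, or if a joint passes its speed limit or range.

ROBOT

A 6-joint arm with a two-finger parallel gripper is mounted at the origin on the work surface. World frame = base frame: x ahead of the robot, y to its left, z up, the work surface at z = 0. Lengths are in m, angles in rad, forces in N, time in s.
With the tool pointing down it reaches from about 0.325 to 0.875 m from the base axis. Payload 4.4 kg.
Tool frame: the origin (TCP) lies on the centre line of the jaws, within the pads' length; the fingertips stand arm.tip_extent ahead of it and the grasp point (between the pads) lies 11 mm behind it (arm.tip_extent is the distance from the TCP to the fingertips, in m); x points along the fingers, z is the direction in which the jaws open and shut, and the axes are right-handed (so a half turn about x gives the same grasp; the last joint's range is limited). The gripper opens to 85 mm and grips with 20 to 120 N. Pads are 22 mm wide; open, the fingers measure 114 mm over their backs; the gripper's body (76 mm by 85 mm) begins 54 mm behind the grasp point. The pads swing forward as they close: fully open they stand 13 mm farther back than shut.
Start: joints at [0.975, 0.207, 1.542, -0, 1.393, -0.15], TCP at [0.248, 0.519, 0.239] pointing down, gripper open.
Joint ranges: [-2.73, 2.73], [-0.86, 2.22], [0.23, 2.46], [-1.11, 4.25], [0.08, 2.63], [-2.82, 2.82]. Speed limits (rad/s): [2.79, 2.79, 3.14, 3.14, 3.14, 3.14].

INTERFACE

Orientations are given as a rotation vector (axis times angle).
In Python, from rig import arm gives the robot as it stands.
- The arm moves only by the shell command python3 -m creep 'ROWS' [FORCE]. ROWS is JSON, a list of rows, each an object with "dp": the shift along the tool's x, y, z in m, a list of three; "twist": the turn, a rotation vector about the tool's x, y, z in degrees, a list of three; "jaw": the finger opening in m, from 0 to 0.0854. In form: [{"dp": [x, y, z], "twist": [ax, ay, az], "jaw": jaw}, ...]. A call has 1 to 5 rows; each row shifts and turns the commanded pose from where the row before left it, along the tool's axes as they then stand; what a row does not reach is not made up. A row lasts 1/8 s, in which the tool goes at most 62.5 mm and 10.7 degrees, less where a joint would pass 70% of its speed; a pose out of reach is approached as far as the arm can. A call is refused whole if a number of a shift passes 0.0625 or a number of a turn 10.7, either way. A call with a gripper value outside its range is refused whole. The fingers move at their own pace and stop on an object; FORCE is the grip in N (left out, the last holds). Time passes only in rows, so rows that do not move let the fingers close. It gives the time, the measured TCP pose, the force and the opening at its end, in the units of the state.
- arm.observe(): the state, without advancing time (a new reading comes with each control period).
- arm.grab_frame(name): name is "scene" or "side" or "wrist"; returns the picture (384x512x3 uint8, blue, green, red); there is no depth.
- arm.camera_params(name): a dict with "mtx" (3x3 intrinsics, pixels), "k1" (the pictures are not rectified: a ray, as slopes to the right and down, at radius r is drawn at 1 + k1 r^2 times it, then the intrinsics apply), "eye" and "orientation" of the camera in the world; the wrist camera has in their place "hand_eye" (4x4, takes a point from camera to tool coordinates, whose origin is the TCP and whose axes are the tool frame's). Camera axes: x right, y down, z forward; pixel columns grow to the right and rows downward; lengths in m; the calibration is good to about 2 mm. A picture is of the moment at which its call begins: read the wrist's pose just before it. camera_params takes no time and is no camera call.
- arm.close_job(): hands the job in, once; it reports no verdict.
Trained networks look in the newest picture that a camera, given by its name, has taken for a name from the list of things; names that differ only in an ending like _2 or _b are one class to them, and where a whole thing is asked for, a point or a joint stands for the part that bears it (a point fixed in the world has none). Each returns a list of dicts, best first, with "conf" (0 to 1); they miss things now and then, are a little off and sometimes report something else, mostly with a low value. They report only what shows in the picture. A call takes as long as a camera call.
- arm.recognise(camera, label): "location" ([x, y, z] in m, in world coordinates, good to about 4 mm: the middle of the surface that is visible of it).
The state is a dict: "time": time; "qpos": joint angles; "qvel": joint speeds; "joint_torque": joint torques, N m; "position": TCP position; "ee_rot": TCP orientation; "ft_force": force on the tool from outside, world axes, zero at the start; "torque": the same for the moment, N m; "width": finger opening in m.
Only numpy, scipy, OpenCV 4.12 (cv2) and the standard library are available. Lean on these libraries where they do the work, as an engineer would, in place of code of your own. Each camera call takes 0.05 s, during which the arm holds its last target.

## Working session

There is one attempt and no reset: what is moved stays moved. The work goes in short steps, Python scripts to look and compute and a shell command to move; the robot and the scene stay as the last step left them, time stands still between calls to the robot, and variables do not carry over. Pictures are saved under pics/ and viewed, and the job is handed in when it is done.

```bash
ls; mkdir -p pics; python3 - <<'E'
from rig import arm
import cv2
s=arm.observe();print({k:s[k] for k in('time','position','ee_rot','ft_force','width')},arm.tip_extent)
for c in('scene','side','wrist'):
    im=arm.grab_frame(c);cv2.imwrite(f'pics/{c}0.png',im)
    p=arm.camera_params(c);print(c,p)
    if c!='wrist':
        for l in('flask_middle_center','flask_small_center','flask_large_center','ring_seat'):
            r=arm.recognise(c,l);print(l,[(x['conf'],x['location']) for x in r[:3]])
E
```

```text
pics
{'time': 0.0, 'position': array([0.24750506, 0.51817592, 0.2380965 ]), 'ee_rot': array([-0.87594194,  1.38988278,  0.87437795]), 'ft_force': array([-0.85540318, -0.46919488,  0.09643133]), 'width': 0.08545515862267339} 0.008
scene {'mtx': array([[392.52219254,   0.        , 256.23989885],
       [  0.        , 392.52219254, 192.62482956],
       [  0.        ,   0.        ,   1.        ]]), 'k1': -0.12324663440341457, 'eye': array([1.06519904, 0.14117026, 0.88583956]), 'orientation': array([-1.64532867, -2.17670494,  0.62670584])}
flask_middle_center [(0.77, [0.5008, 0.0834, 0.0553])]
flask_small_center [(0.95, [0.5953, 0.1438, 0.0465])]
flask_large_center [(0.82, [0.4964, 0.3094, 0.0624]), (0.25, [0.4589, -0.2265, 0.0647])]
ring_seat [(0.89, [0.4631, -0.2246, 0.0654]), (0.72, [0.4979, 0.0861, 0.0533])]
side {'mtx': array([[389.9955003 ,   0.        , 256.97482433],
       [  0.        , 389.9955003 , 192.73755297],
       [  0.        ,   0.        ,   1.        ]]), 'k1': -0.0004610682230950516, 'eye': array([ 0.08052747, -0.62909741,  0.62836657]), 'orientation': array([-2.05
[... 164 characters left out ...]
[(0.72, [0.4713, 0.3023, 0.0576]), (0.6, [0.4504, -0.2272, 0.0431])]
ring_seat [(0.72, [0.4807, 0.0641, 0.0528]), (0.67, [0.4386, -0.2382, 0.0657])]
wrist {'mtx': array([[286.09521968,   0.        , 255.99852499],
       [  0.        , 286.09521968, 190.84008361],
       [  0.        ,   0.        ,   1.        ]]), 'k1': -0.018565771592744813, 'hand_eye': array([[-7.10589760e-04, -2.67306729e-01,  9.63611233e-01,
        -1.34061304e-01],
       [ 2.66839532e-04, -9.63611492e-01, -2.67306605e-01,
         6.74167792e-02],
       [ 9.99999712e-01,  6.71842345e-05,  7.56060462e-04,
        -1.25206869e-03],
       [ 0.00000000e+00,  0.00000000e+00,  0.00000000e+00,
         1.00000000e+00]])}
```

View pics/scene0.png

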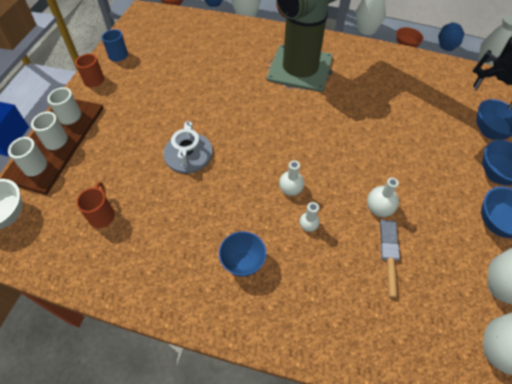

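View pics/side0.png

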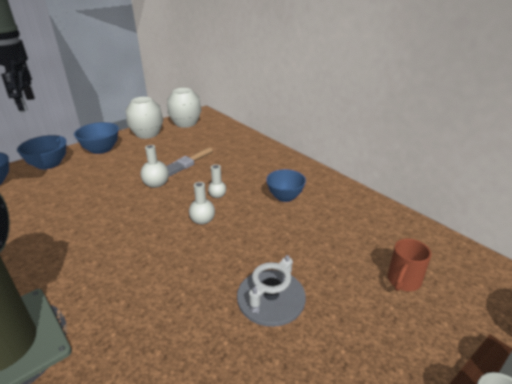

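View pics/wrist0.png

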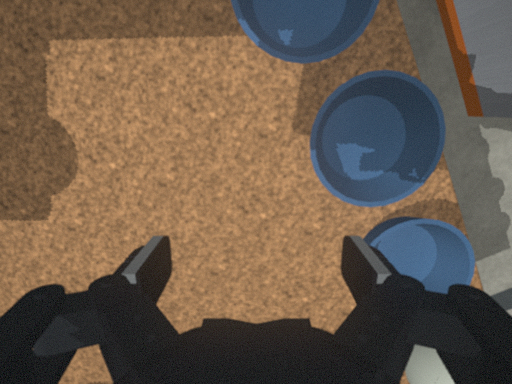

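```bash
python3 - <<'E'
import cv2,numpy as np
a=cv2.imread('pics/scene0.png');b=cv2.imread('pics/side0.png')
def c(im,x,y,w,h,k):return cv2.resize(im[y:y+h,x:x+w],None,fx=k,fy=k,interpolation=cv2.INTER_CUBIC)
cv2.imwrite('pics/c1.png',np.hstack([c(a,270,150,66,90,6),c(a,155,115,66,90,6)]))
cv2.imwrite('pics/c2.png',np.hstack([c(b,175,150,66,90,6),c(b,235,245,66,90,6)]))
E
```

```text
(no output)
```

View pics/c1.png

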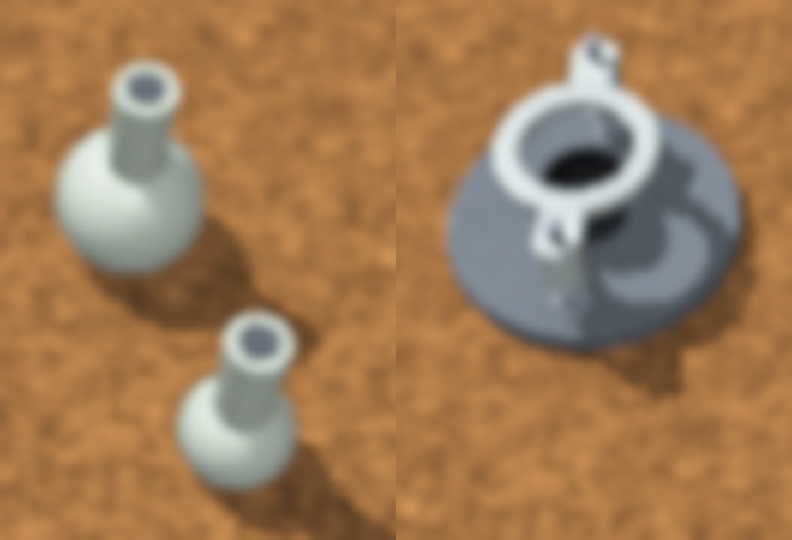

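View pics/c2.png

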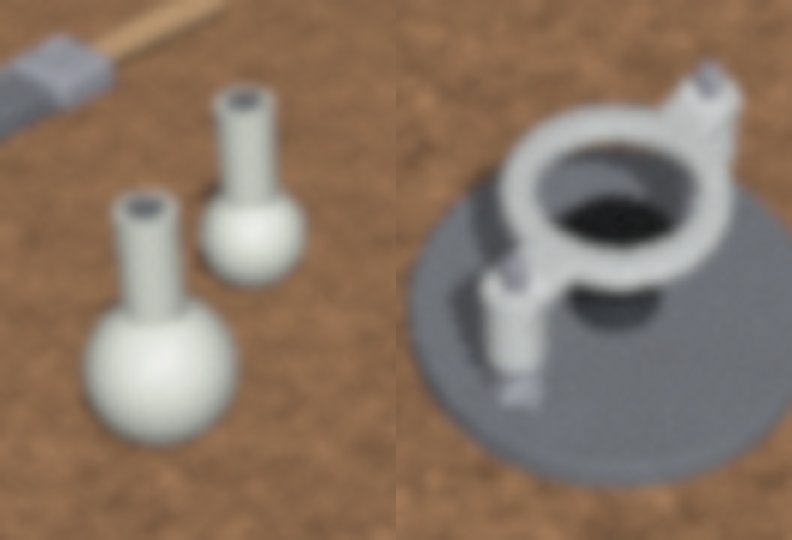

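```bash
cat > h.py <<'E'
import numpy as np,cv2
from rig import arm
from scipy.spatial.transform import Rotation as R
def ray(c,uv,pose=None):
    p=arm.camera_params(c);K=p['mtx'];k=p['k1']
    n=np.array([(uv[0]-K[0,2])/K[0,0],(uv[1]-K[1,2])/K[1,1]]);s=n.copy()
    for _ in range(20): s=n/(1+k*(s@s))
    d=np.array([s[0],s[1],1.])
    if c=='wrist':
        Rt=R.from_rotvec(pose['ee_rot']).as_matrix();H=p['hand_eye']
        o=pose['position']+Rt@H[:3,3];d=Rt@H[:3,:3]@d
    else:o=np.array(p['eye']);d=R.from_rotvec(p['orientation']).as_matrix()@d
    return o,d/np.linalg.norm(d)
def atz(c,uv,z,pose=None):
    o,d=ray(c,uv,pose);return o+d*(z-o[2])/d[2]
def tri(rs):
    A=0;b=0
    for o,d in rs:
        P=np.eye(3)-np.outer(d,d);A=A+P;b=b+P@o
    return np.linalg.solve(A,b)
def crop(u,v,x,y,k=6):return ((u+.5)/k-.5+x,(v+.5)/k-.5+y)
E
python3 - <<'E'
from h import *
np.set_printoptions(precision=4,suppress=True)
for n,a,b,z in [('top',crop(146,88,270,150),crop(147,207,175,150),.11),('belly',crop(130,198,270,150),crop(161,370,175,150),.029),
 ('small top',crop(259,342,270,150),crop(245,100,175,150),.094),('hole',crop(181,146,155,115),crop(219.5,193,235,245),.065),
 ('rodA',crop(198,46,155,115),crop(315,75,235,245),.076),('rodB',crop(161,234,155,115),crop(119,270,235,245),.076)]:
    print(n,a,b,tri([ray('scene',a),ray('side',b)]),atz('scene',a,z),atz('side',b,z))
s=arm.observe();print(s['time'],R.from_rotvec(s['ee_rot']).as_matrix())
E
```

```text
top (293.9166666666667, 164.25) (199.08333333333334, 184.08333333333334) [0.4878 0.0782 0.1115] [0.4862 0.0784 0.11  ] [0.4891 0.0798 0.11  ]
belly (291.25, 182.58333333333334) (201.41666666666666, 211.25) [0.4866 0.0781 0.0291] [0.4862 0.0783 0.029 ] [0.4868 0.0779 0.029 ]
small top (312.75, 206.58333333333334) (215.41666666666666, 166.25) [0.5834 0.1467 0.0955] [0.5822 0.1469 0.094 ] [0.585  0.1486 0.094 ]
hole (184.75, 138.91666666666666) (271.1666666666667, 276.75) [ 0.4492 -0.2312  0.0633] [ 0.4503 -0.2302  0.065 ] [ 0.4483 -0.2327  0.065 ]
rodA (187.58333333333334, 122.25) (287.0833333333333, 257.0833333333333) [ 0.4546 -0.235   0.1226] [ 0.4   -0.24   0.076] [ 0.5019 -0.221   0.076 ]
rodB (181.41666666666666, 153.58333333333334) (254.41666666666666, 289.5833333333333) [ 0.4461 -0.2241  0.0154] [ 0.5076 -0.2152  0.076 ] [ 0.396  -0.2445  0.076 ]
0.55 [[-0.     -0.9022  0.4312]
 [-0.      0.4312  0.9022]
 [-1.      0.     -0.0001]]
```

```bash
python3 -m creep '[{"dp":[0,-0.04,-0.029],"twist":[0,0,0],"jaw":0.085},{"dp":[0,-0.04,-0.029],"twist":[0,0,0],"jaw":0.085},{"dp":[0,-0.04,-0.029],"twist":[0,0,0],"jaw":0.085},{"dp":[0,-0.04,-0.029],"twist":[0,0,0],"jaw":0.085},{"dp":[0,-0.04,-0.029],"twist":[0,0,0],"jaw":0.085}]' 80
python3 -m creep '[{"dp":[0,-0.04,-0.029],"twist":[0,0,0],"jaw":0.085},{"dp":[0,-0.04,-0.029],"twist":[0,0,0],"jaw":0.085},{"dp":[0,-0.04,-0.029],"twist":[0,0,0],"jaw":0.085},{"dp":[0,-0.04,-0.029],"twist":[0,0,0],"jaw":0.085},{"dp":[0,-0.04,-0.029],"twist":[0,0,0],"jaw":0.085}]'
cat > go.py <<'E'
import sys
from h import *
np.set_printoptions(precision=4,suppress=True)
s=arm.observe();Rt=R.from_rotvec(s['ee_rot']).as_matrix()
t=np.array([float(x) for x in sys.argv[1:4]])
print('t',s['time'],'pos',s['position'],'tool delta',Rt.T@(t-s['position']),'F',s['ft_force'],'w',s['width'],'q6',s['qpos'][5]);print(Rt)
E
python3 go.py 0.487 0.078 0.2
```

```text
time: 1.18
position: [0.3665, 0.3004, 0.2396]
ee_rot: [-0.875, 1.387, 0.875]
ft_force: [0.2, -0.0, -0.2]
width: 0.0851
time: 1.8
position: [0.4845, 0.0832, 0.2396]
ee_rot: [-0.875, 1.387, 0.874]
ft_force: [-0.2, 0.6, -0.5]
width: 0.085
t 1.8 pos [0.4845 0.0832 0.2396] tool delta [ 0.0396 -0.0044 -0.0036] F [-0.1643  0.6316 -0.4593] w 0.0849708983854473 q6 -1.131287696224917
[[ 0.0009 -0.9022  0.4313]
 [ 0.0002  0.4313  0.9022]
 [-1.     -0.0007  0.0006]]
```

```bash
python3 -m creep '[{"dp":[0.04,-0.0045,-0.0035],"twist":[0,0,0],"jaw":0.085},{"dp":[0.01,0,0],"twist":[0,0,0],"jaw":0.085},{"dp":[0,0,0],"twist":[0,0,0],"jaw":0.085}]'
python3 go.py 0.487 0.078 0.08
python3 - <<'E'
from h import *
cv2.imwrite('pics/w1.png',arm.grab_frame('wrist'))
E
```

```text
time: 2.17
position: [0.4854, 0.08, 0.1886]
ee_rot: [-0.874, 1.389, 0.877]
ft_force: [-0.2, 0.1, -0.1]
width: 0.0851
t 2.175 pos [0.4854 0.08   0.1886] tool delta [ 0.1086 -0.0025 -0.0011] F [-0.2202  0.1496 -0.1019] w 0.0850761802794397 q6 -1.1384766603236016
[[-0.0023 -0.9025  0.4306]
 [ 0.0002  0.4306  0.9025]
 [-1.      0.0022 -0.0008]]
```

View pics/w1.png

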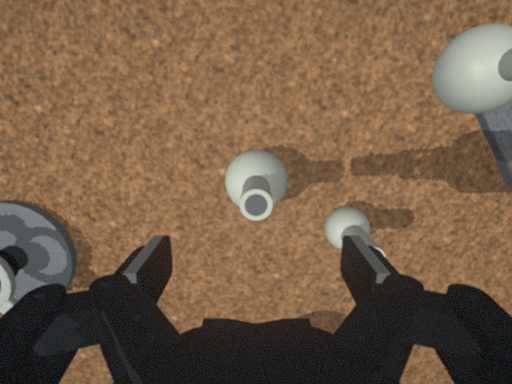

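The middle flask's neck top sits at (256.5, 205), the belly around (256, 181), laterally centred between the pads; the small flask is at (347, 230), clear of the right finger only while high.

```bash
python3 - <<'E'
from h import *
s=arm.observe()
print(s['position'],atz('wrist',(256.5,205),.11,s),atz('wrist',(256,181),.029,s),atz('wrist',(347,229),.022,s))
E
```

```text
[0.48629294 0.08021375 0.18975163] [0.48912217 0.07812173 0.11      ] [0.48907583 0.07779071 0.029     ] [0.58597847 0.14653253 0.022     ]
```

```bash
python3 -m creep '[{"dp":[0.03,-0.0025,-0.001],"twist":[0,0,0],"jaw":0.085},{"dp":[0.03,0,0],"twist":[0,0,0],"jaw":0.085},{"dp":[0.03,0,0],"twist":[0,0,0],"jaw":0.085},{"dp":[0.018,0,0],"twist":[0,0,0],"jaw":0.085},{"dp":[0,0,0],"twist":[0,0,0],"jaw":0.05}]' 80
python3 go.py 0.488 0.078 0.08
python3 - <<'E'
from h import *
cv2.imwrite('pics/w2.png',arm.grab_frame('wrist'))
E
```

```text
time: 2.85
position: [0.4878, 0.0784, 0.0813]
ee_rot: [-0.876, 1.388, 0.877]
ft_force: [0.1, 0.6, 0.3]
width: 0.0696
t 2.85 pos [0.4878 0.0784 0.0813] tool delta [ 0.0013 -0.0003 -0.0003] F [0.1338 0.6201 0.2941] w 0.06964506157527466 q6 -1.142600217890559
[[-0.001  -0.9029  0.4298]
 [ 0.      0.4298  0.9029]
 [-1.      0.0009 -0.0004]]
```

View pics/w2.png

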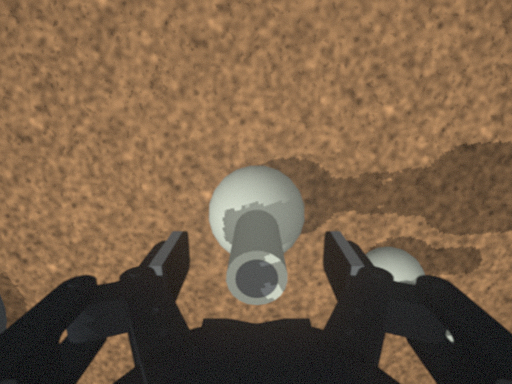

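The neck (top at 258, 278) is centred between the fingers. Closing.

```bash
python3 -m creep '[{"dp":[0,0,0],"twist":[0,0,0],"jaw":0.03},{"dp":[0,0,0],"twist":[0,0,0],"jaw":0.015},{"dp":[0,0,0],"twist":[0,0,0],"jaw":0.015},{"dp":[0,0,0],"twist":[0,0,0],"jaw":0.015},{"dp":[0,0,0],"twist":[0,0,0],"jaw":0.015}]' 80
python3 go.py 0.488 0.078 0.18
```

```text
time: 3.52
position: [0.4898, 0.0777, 0.083]
ee_rot: [-0.876, 1.385, 0.873]
ft_force: [0.1, 0.7, 6.4]
width: 0.0242
t 3.525 pos [0.4898 0.0777 0.083 ] tool delta [-0.097   0.0015 -0.0003] F [0.0855 0.7423 6.361 ] w 0.024238258249187662 q6 -1.1427013787522395
[[ 0.0035 -0.9022  0.4312]
 [ 0.0002  0.4312  0.9022]
 [-1.     -0.0031  0.0017]]
```

```bash
python3 -m creep '[{"dp":[-0.02,0,0],"twist":[0,0,0],"jaw":0.015},{"dp":[-0.03,0,0],"twist":[0,0,0],"jaw":0.015},{"dp":[-0.04,0,0],"twist":[0,0,0],"jaw":0.015},{"dp":[-0.03,0,0],"twist":[0,0,0],"jaw":0.015},{"dp":[0,0,0],"twist":[0,0,0],"jaw":0.015}]' 80
python3 go.py 0.4495 -0.231 0.2
python3 - <<'E'
from h import *
for c in('wrist','side','scene'):cv2.imwrite(f'pics/{c}3.png',arm.grab_frame(c))
a=cv2.imread('pics/wrist3.png');b=cv2.imread('pics/side3.png')
cv2.imwrite('pics/j3.png',np.hstack([cv2.resize(a,(400,300)),cv2.resize(b[100:250,120:320],(400,300))]))
E
```

```text
time: 4.15
position: [0.49, 0.0775, 0.2037]
ee_rot: [-0.877, 1.383, 0.871]
ft_force: [1.1, -0.5, -1.6]
width: 0.0239
t 4.15 pos [0.49   0.0775 0.2037] tool delta [ 0.0035 -0.0965 -0.2958] F [ 1.1276 -0.4514 -1.5726] w 0.02386119449582351 q6 -1.1426244170495872
[[ 0.006  -0.9022  0.4312]
 [-0.0002  0.4312  0.9022]
 [-1.     -0.0055  0.0024]]
```

View pics/j3.png

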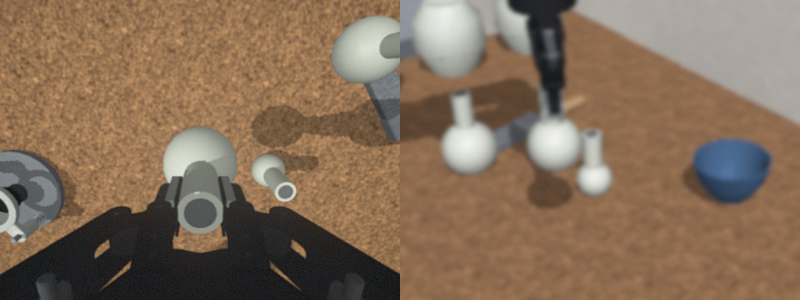

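```bash
python3 -m creep '[{"dp":[0,-0.010,-0.03],"twist":[0,0,0],"jaw":0.015},{"dp":[0,-0.012,-0.037],"twist":[0,0,0],"jaw":0.015},{"dp":[0,-0.012,-0.037],"twist":[0,0,0],"jaw":0.015},{"dp":[0,-0.012,-0.037],"twist":[0,0,0],"jaw":0.015},{"dp":[0,-0.012,-0.037],"twist":[0,0,0],"jaw":0.015}]' 80
python3 -m creep '[{"dp":[0,-0.012,-0.037],"twist":[0,0,0],"jaw":0.015},{"dp":[0,-0.012,-0.037],"twist":[0,0,0],"jaw":0.015},{"dp":[0,-0.010,-0.03],"twist":[0,0,0],"jaw":0.015},{"dp":[0,-0.004,-0.013],"twist":[0,0,0],"jaw":0.015},{"dp":[0,0,0],"twist":[0,0,0],"jaw":0.015}]' 80
python3 go.py 0.4495 -0.231 0.15
python3 - <<'E'
from h import *
for c in('wrist','side','scene'):cv2.imwrite(f'pics/{c}4.png',arm.grab_frame(c))
a=cv2.imread('pics/scene4.png');b=cv2.imread('pics/side4.png')
def c(im,x,y,w,h,k):return cv2.resize(im[y:y+h,x:x+w],None,fx=k,fy=k,interpolation=cv2.INTER_CUBIC)
cv2.imwrite('pics/j4.png',np.hstack([c(a,150,85,80,110,5),c(b,230,190,80,110,5)]))
E
```

```text
time: 4.92
position: [0.462, -0.1086, 0.1988]
ee_rot: [-0.872, 1.39, 0.878]
ft_force: [0.7, -0.2, -2.2]
width: 0.0244
time: 5.55
position: [0.4469, -0.2297, 0.1999]
ee_rot: [-0.871, 1.389, 0.876]
ft_force: [0.3, 1.0, -2.4]
width: 0.0243
t 5.55 pos [ 0.4469 -0.2297  0.1999] tool delta [ 0.0499 -0.0031 -0.0001] F [ 0.2727  0.9617 -2.3849] w 0.024256611165919987 q6 -1.7712657484856007
[[-0.0021 -0.9017  0.4325]
 [ 0.0022  0.4325  0.9017]
 [-1.      0.0028  0.0011]]
```

View pics/j4.png

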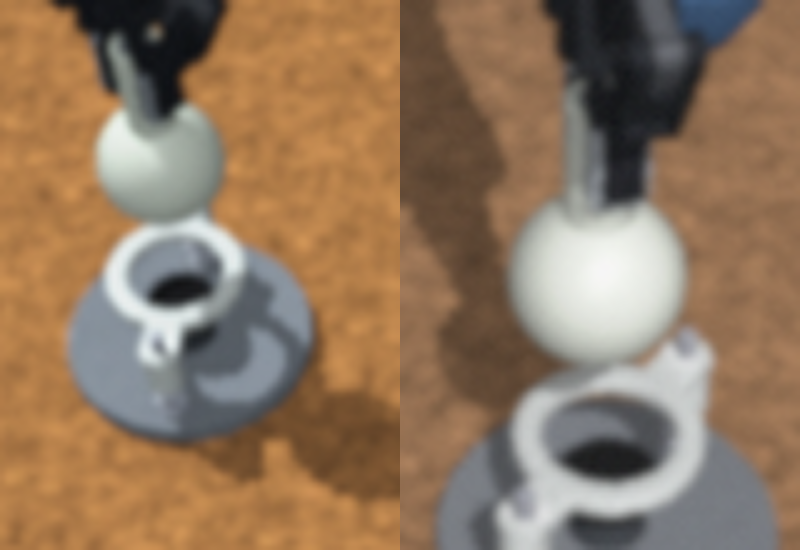

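View pics/wrist4.png

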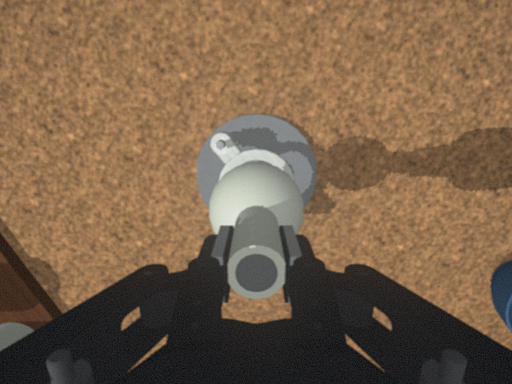

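```bash
python3 - <<'E'
from h import *
np.set_printoptions(precision=4,suppress=True)
s=arm.observe();print(s['position'],s['time'])
a=crop(160.5,159,150,85,5);b=crop(198.5,277,230,190,5)
rs=[ray('scene',a),ray('side',b)]
print('belly',tri(rs),tri(rs+[ray('wrist',(256,212),s)]))
for z in(.143,.146):print(atz('wrist',(256,212),z,s),atz('scene',a,z),atz('side',b,z))
print('top w',[atz('wrist',(256.8,272),z,s) for z in(.224,.227)])
# base disc: edges x197..317, top y114 -> extents
print('base',[atz('wrist',p,.0,s) for p in((197,168),(317,168),(257,114))])
print('ring again',tri([ray('scene',crop(174,272,150,85,5)),ray('side',crop(209,443,230,190,5))]))
E
```

```text
[ 0.4475 -0.2286  0.2007] 5.7
belly [ 0.4443 -0.2289  0.1474] [ 0.4452 -0.2289  0.1479]
[ 0.4482 -0.2301  0.143 ] [ 0.4401 -0.2307  0.143 ] [ 0.4479 -0.2259  0.143 ]
[ 0.4472 -0.2297  0.146 ] [ 0.4426 -0.2292  0.146 ] [ 0.4456 -0.2284  0.146 ]
top w [array([ 0.4473, -0.2294,  0.224 ]), array([ 0.4456, -0.2287,  0.227 ])]
base [array([ 0.4142, -0.2914,  0.    ]), array([ 0.4756, -0.1626,  0.    ]), array([ 0.3889, -0.2004,  0.    ])]
ring again [ 0.4483 -0.233   0.0613]
```

```bash
python3 -m creep '[{"dp":[0.015,-0.0035,-0.001],"twist":[0,0,0],"jaw":0.015},{"dp":[0.02,0,0],"twist":[0,0,0],"jaw":0.015},{"dp":[0.015,0,0],"twist":[0,0,0],"jaw":0.015},{"dp":[0.005,0,0],"twist":[0,0,0],"jaw":0.015},{"dp":[0,0,0],"twist":[0,0,0],"jaw":0.015}]' 80
python3 go.py 0.449 -0.2313 0.1165
python3 - <<'E'
from h import *
for c in('wrist','side','scene'):cv2.imwrite(f'pics/{c}5.png',arm.grab_frame(c))
a=cv2.imread('pics/scene5.png');b=cv2.imread('pics/side5.png')
def c(im,x,y,w,h,k):return cv2.resize(im[y:y+h,x:x+w],None,fx=k,fy=k,interpolation=cv2.INTER_CUBIC)
cv2.imwrite('pics/j5.png',np.hstack([c(a,150,85,80,110,5),c(b,230,205,80,110,5)]))
E
```

```text
time: 6.32
position: [0.4502, -0.2321, 0.1459]
ee_rot: [-0.874, 1.388, 0.876]
ft_force: [-1.1, 0.5, -1.5]
width: 0.0242
t 6.325 pos [ 0.4502 -0.2321  0.1459] tool delta [0.0294 0.0015 0.0002] F [-1.1382  0.4568 -1.5028] w 0.024200470775194563 q6 -1.7722733387490317
[[-0.0006 -0.9024  0.431 ]
 [ 0.0005  0.431   0.9024]
 [-1.      0.0008  0.0002]]
```

View pics/j5.png

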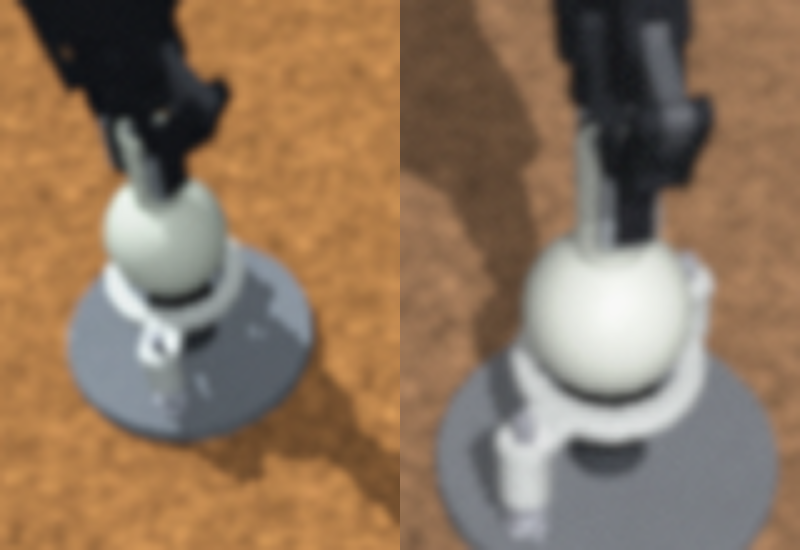

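View pics/wrist5.png

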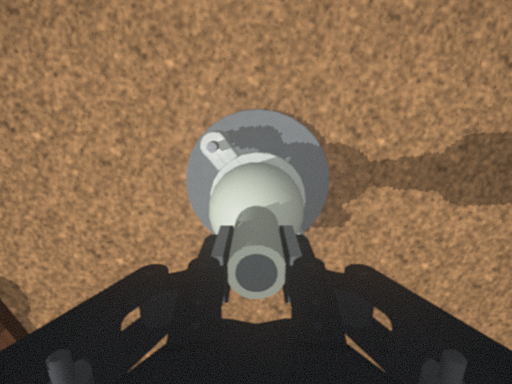

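Belly (side crop x 524–690) is centred over the ring (510–706); just above contact.

```bash
python3 - <<'E'
from h import *
np.set_printoptions(precision=4,suppress=True)
print('belly',tri([ray('scene',crop(166,236,150,85,5)),ray('side',crop(207,313,230,205,5))]))
E
python3 -m creep '[{"dp":[0.004,0,0],"twist":[0,0,0],"jaw":0.015},{"dp":[0.004,0,0],"twist":[0,0,0],"jaw":0.015},{"dp":[0.003,0,0],"twist":[0,0,0],"jaw":0.015},{"dp":[0,0,0],"twist":[0,0,0],"jaw":0.015}]' 100
python3 go.py 0.449 -0.2313 0.1165
```

```text
belly [ 0.4478 -0.2325  0.091 ]
time: 6.98
position: [0.4512, -0.2325, 0.136]
ee_rot: [-0.876, 1.386, 0.874]
ft_force: [2.1, 1.8, 4.1]
width: 0.0238
t 6.975 pos [ 0.4512 -0.2325  0.136 ] tool delta [0.0195 0.0026 0.0001] F [2.0507 1.7765 4.1104] w 0.023841491156275818 q6 -1.7722988029502054
[[ 0.002  -0.9022  0.4313]
 [-0.0003  0.4313  0.9022]
 [-1.     -0.0019  0.0006]]
```

```bash
python3 -m creep '[{"dp":[0.003,-0.0005,0.0012],"twist":[0,0,0],"jaw":0.015},{"dp":[0.004,0,0],"twist":[0,0,0],"jaw":0.015},{"dp":[0.003,0,0],"twist":[0,0,0],"jaw":0.015},{"dp":[0,0,0],"twist":[0,0,0],"jaw":0.015}]' 100
python3 go.py 0.449 -0.2313 0.1165
```

```text
time: 7.48
position: [0.452, -0.232, 0.126]
ee_rot: [-0.876, 1.387, 0.873]
ft_force: [0.7, 1.3, 7.2]
width: 0.024
t 7.475 pos [ 0.452 -0.232  0.126] tool delta [ 0.0095  0.003  -0.0007] F [0.6763 1.2576 7.2273] w 0.02402605366708793 q6 -1.769730692405172
[[ 0.0014 -0.9023  0.4311]
 [-0.0011  0.4311  0.9023]
 [-1.     -0.0018 -0.0004]]
```

```bash
python3 -m creep '[{"dp":[0.003,0,0],"twist":[0,0,0],"jaw":0.015},{"dp":[0.003,0,0],"twist":[0,0,0],"jaw":0.015},{"dp":[0.002,0,0],"twist":[0,0,0],"jaw":0.015},{"dp":[0,0,0],"twist":[0,0,0],"jaw":0.015}]' 120
python3 go.py 0.449 -0.2313 0.1165
python3 -m creep '[{"dp":[0.002,0,0],"twist":[0,0,0],"jaw":0.015},{"dp":[0,0,0],"twist":[0,0,0],"jaw":0.015},{"dp":[0,0,0],"twist":[0,0,0],"jaw":0.015}]' 120
python3 go.py 0.449 -0.2313 0.1165
```

```text
time: 7.98
position: [0.4522, -0.2321, 0.1192]
ee_rot: [-0.876, 1.387, 0.873]
ft_force: [-0.9, 3.0, 13.6]
width: 0.0237
t 7.975 pos [ 0.4522 -0.2321  0.1192] tool delta [ 0.0027  0.0033 -0.0007] F [-0.8803  2.9921 13.5548] w 0.023740843782160573 q6 -1.7696429923841397
[[ 0.0017 -0.9023  0.4311]
 [-0.0012  0.4311  0.9023]
 [-1.     -0.0021 -0.0004]]
time: 8.35
position: [0.4523, -0.2321, 0.1176]
ee_rot: [-0.877, 1.387, 0.873]
ft_force: [-2.1, 3.3, 14.8]
width: 0.0237
t 8.35 pos [ 0.4523 -0.2321  0.1176] tool delta [ 0.0011  0.0033 -0.0007] F [-2.0586  3.3338 14.8329] w 0.02374430257163193 q6 -1.7696543772406503
[[ 0.0018 -0.9023  0.431 ]
 [-0.0014  0.431   0.9023]
 [-1.     -0.0022 -0.0005]]
```

```bash
python3 -m creep '[{"dp":[0.0015,0.001,0.0005],"twist":[0,0,0],"jaw":0.015},{"dp":[0,0,0],"twist":[0,0,0],"jaw":0.015},{"dp":[0,0,0],"twist":[0,0,0],"jaw":0.015}]' 120
python3 -m creep '[{"dp":[0.0015,0,0],"twist":[0,0,0],"jaw":0.015},{"dp":[0,0,0],"twist":[0,0,0],"jaw":0.015},{"dp":[0,0,0],"twist":[0,0,0],"jaw":0.015}]' 120
```

```text
time: 8.72
position: [0.4523, -0.232, 0.1172]
ee_rot: [-0.878, 1.386, 0.871]
ft_force: [-2.1, 2.3, 19.0]
width: 0.0238
time: 9.1
position: [0.4525, -0.232, 0.117]
ee_rot: [-0.879, 1.386, 0.871]
ft_force: [-3.7, 6.1, 25.9]
width: 0.0235
```

```bash
python3 -m creep '[{"dp":[0,0.0005,0.001],"twist":[0,0,0],"jaw":0.015},{"dp":[0,0,0],"twist":[0,0,0],"jaw":0.015},{"dp":[0,0,0],"twist":[0,0,0],"jaw":0.015}]' 120
python3 - <<'E'
from h import *
for c in('wrist','side','scene'):cv2.imwrite(f'pics/{c}6.png',arm.grab_frame(c))
a=cv2.imread('pics/scene6.png');b=cv2.imread('pics/side6.png')
def c(im,x,y,w,h,k):return cv2.resize(im[y:y+h,x:x+w],None,fx=k,fy=k,interpolation=cv2.INTER_CUBIC)
cv2.imwrite('pics/j6.png',np.hstack([c(a,150,85,80,110,5),c(b,230,205,80,110,5)]))
E
```

```text
time: 9.48
position: [0.4525, -0.2318, 0.117]
ee_rot: [-0.88, 1.387, 0.87]
ft_force: [-3.9, 2.3, 24.4]
width: 0.0236
```

View pics/j6.png

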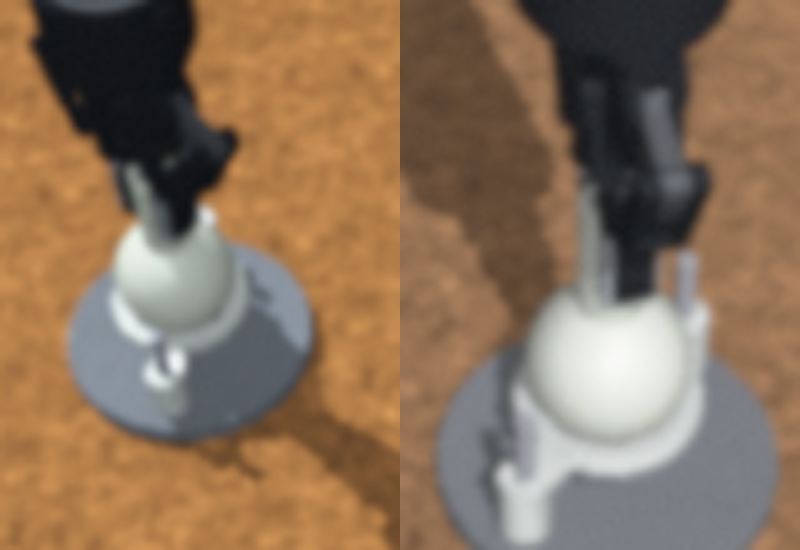

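View pics/wrist6.png

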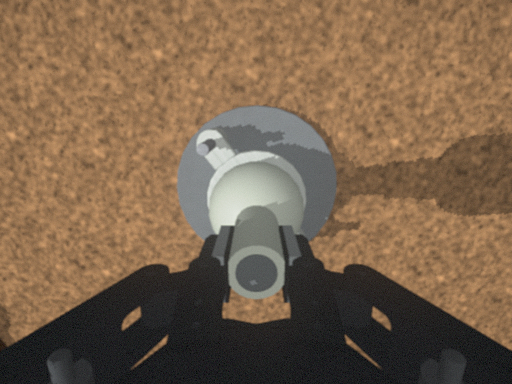

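View pics/scene6.png

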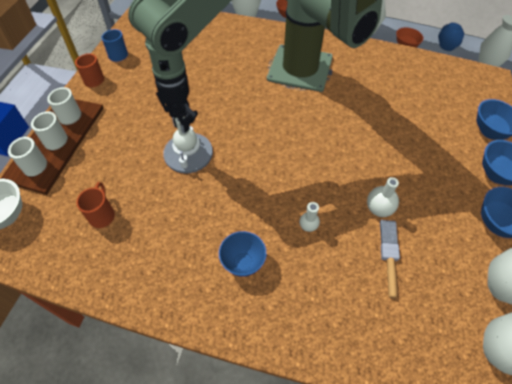

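```bash
python3 - <<'E'
from h import *
np.set_printoptions(precision=4,suppress=True)
print('belly',tri([ray('scene',crop(176,274,150,85,5)),ray('side',crop(208,362,230,205,5))]))
E
python3 -m creep '[{"dp":[0,0,0],"twist":[0,0,0],"jaw":0.015},{"dp":[0,0,0],"twist":[0,0,0],"jaw":0.015},{"dp":[0,0,0],"twist":[0,0,0],"jaw":0.015},{"dp":[0,0,0],"twist":[0,0,0],"jaw":0.015}]' 120
python3 go.py 0.449 -0.2313 0.117
```

```text
belly [ 0.4498 -0.231   0.062 ]
time: 10.12
position: [0.4525, -0.2318, 0.117]
ee_rot: [-0.88, 1.387, 0.87]
ft_force: [-4.4, 2.5, 25.6]
width: 0.0236
t 10.125 pos [ 0.4525 -0.2318  0.117 ] tool delta [-0.      0.0034 -0.001 ] F [-4.375   2.5014 25.5781] w 0.023609156188466377 q6 -1.7672545395696628
[[ 0.0037 -0.9025  0.4307]
 [-0.0051  0.4307  0.9025]
 [-1.     -0.0055 -0.003 ]]
```

Stable, at the stop with margin over the spring force, grip not slipping.

```bash
python3 -c "
from rig import arm
print(arm.close_job());print(arm.observe()['ft_force'])"
```

```text
the job is handed in; nothing more can be done
None
the job is handed in; nothing more can be done
```

The middle flask is in the ring, foot down, pressed to the bottom stop. I handed the job in at about 10.1 s with the arm still holding it down at a commanded 120 N grip.

- **At the stop:** the tool stopped descending at z = 0.117 m, about 19 mm below first contact. The upward force rose from about 15 N to about 25 N there and stayed steady over a further 0.5 s hold.
- **Flask position:** the last pictures showed it upright in the ring and not slipping in the jaws. The belly centre measured 62 mm up, against an expected 64 mm, which is about the calibration error.
- **Sideways force:** about 5 N remained at the end, with a tool tilt of about 0.4°.
- **Other objects:** the small and large flasks, bowl, mug and brush looked unmoved in the last scene picture.
- **Not checked:** I could not read the ring and pad travel directly, so full travel is inferred from the stop, the force and the pictures. `close_job()` gave no verdict, and no force reading was possible after hand-in.

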